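# Fit the die plate on the paper-punch stand

## Robot

A 6-joint arm with a two-finger parallel gripper is mounted at the origin on the work surface. World frame = base frame: x ahead of the robot, y to its left, z up, the work surface at z = 0. Lengths are in m, angles in degrees, forces in N, time in s.
With the tool pointing down it reaches from about 0.325 to 0.775 m from the base axis. Payload 5.5 kg.
Tool frame: the origin (TCP) lies at the centre of the arm's flange, where the gripper is bolted on; the fingertips stand 182 mm ahead of it and the grasp point (between the pads) lies 163 mm ahead of it; z points along the fingers, y is the direction in which the jaws open and shut (so a half turn about z gives the same grasp; the last joint's range is limited). The gripper opens to 88 mm and grips with 3 to 60 N. Pads are 20 mm wide; open, the fingers measure 115 mm over their backs; the gripper's body (75 mm by 178 mm) begins 61 mm behind the grasp point.
Start: joints at [65.621, 5.22, 70.514, -0, 104.267, -3.249], TCP at [0.216, 0.56, 0.405] pointing down, gripper open.
Joint ranges: [-164.24, 164.24], [-49.07, 125.15], [9.68, 141.18], [-86.29, 266.29], [3.28, 154.24], [-151.56, 151.56]. Speed limits (degrees/s): [147.25, 147.25, 172.46, 180, 180, 180].

## Interface

Orientations are given as [roll, pitch, yaw] about the fixed x, y, z axes, in that order (R = Rz(yaw) Ry(pitch) Rx(roll)).
In Python, from station import r gives the robot as it stands. The module is installed in compiled form; this text tells all that it offers. Calls block until the motion is done:
- r.reach(position, orientation): joint-space move of the TCP to a pose.
- r.servo_line(position, rotation=None, speed=0.15): straight line of the TCP; rotation=None keeps the orientation; speed is the mean speed in m/s.
- r.move_joints(angles): joint-space move.
- r.let_go() and r.grab(squeeze=None): open the fingers fully, or close them until they stop; squeeze is the grip in N (None keeps the last).
- r.wait(seconds).
- r.inverse_kinematics(position, orientation): joint angles nearest the present ones, or None.
- r.sense(): the state.
- r.snapshot(name): name is "scene" or "top" or "wrist"; returns a dict with "frame" (420x560x3 uint8, red, green, blue), "fx", "fy", "cx", "cy" (pixels), "dist_coeffs" ([k1, k2, p1, p2, k3] as OpenCV has them; the pictures are not rectified), "R" (3x3) and "t" (3): a world point X has camera coordinates R X + t. Camera axes: x right, y down, z forward; pixel columns grow to the right and rows downward; lengths in m; the calibration is good to about 2 mm. A picture is of the moment at which its call begins. There is no depth.
A pose or a line that the arm cannot do raises r.IKError and nothing moves.
- r.hand_in(): hands the job in, once; it reports no verdict.
The state is a dict: "clock": time; "joints": joint angles; "joint_vel": joint speeds; "joint_torque": joint torques, N m; "tcp_pos": TCP position; "orientation": TCP orientation; "contact_force": force on the tool from outside, world axes, zero at the start; "torque": the same for the moment, N m; "opening": finger opening in m.
Only numpy, scipy, OpenCV 4.12 (cv2) and the standard library are available. Lean on these libraries where they do the work, as an engineer would, in place of code of your own. Each camera call takes 0.05 s, during which the arm holds its last target.

## Task

Take the steel die plate by its tab and draw it out of its little rack until the round hub is clear of its plastic roof, and let go of it flat on the table. Then take it by the hub and lower it gently over the stand's shaft and pin, tab between the two cheeks, until it sits fully home and flat on the bed; do not drop it down the shaft. Let go, and leave the phone, scissors, flask and tray where they are.

Things in the scene. Friction and masses are not known exactly. Their poses are not given: they have to be found in the camera images.
- plate: Loose steel die plate, 0.3 to 0.65 kg, 104 (x) x 84 (y) x 8 mm, with a round hub (tube) on its middle and a 16 mm bore right through hub and plate. Origin on the hub axis at the underside; z up along the hub, -x towards the tab, +x towards the pin slot. Starts flat in the rack, tab out of the mouth, its x within 4 degrees of the rack's.
- plate_hub (a point): Point on the plate's hub axis, half-way up the hub, 28 mm above the underside. The hub is 36 mm in outside diameter and its top is 48 mm above the underside. Axes as the plate's.
- plate_tab (a point): Point in the plate's tab, half-way up it, 80 mm from the hub axis along the plate's -x. The tab is a straight bar 20 mm wide (y), 16 mm high from the underside up, from the plate's edge at x = -52 to its end at x = -98 mm.
- plate_slot (a point): Centre, at the underside, of the plate's through slot for the pin, 36 mm from the hub axis along the plate's +x; 12 mm long (x), 10 mm wide (y).
- stand_seat (a point): Foot of the fixed stand's upright steel shaft, on the flat bed (100 x 80 mm, 30 mm above the table) on which the plate must rest. The shaft is 14 mm thick and 58 mm tall from the bed, its last 6 mm tapered. Axes: z up, -x towards the cheeks, +x towards the pin. The seated plate has the same axes, hub point 28 mm above this one.
- stand: The fixed grey stand; origin on the table under the shaft, axes as the seat's. Base 18 mm high, x = -110 to +75, y = -70 to +70 mm. Two cheeks at x = -100 to -64 mm, each 14 mm thick, 34 mm clear between them, tops 58 mm above the table: the tab goes down between them, where fingers do not fit.
- stand_pin (a point): Foot of the stand's upright pin on the bed, 36 mm from the shaft along the stand's +x. The pin is 8 mm thick and 14 mm tall, its last 3 mm tapered; the shaft enters the plate long before it.
- rack: Fixed wooden rack in which the plate lies on the table. Origin on the table, within 7 mm of where the hub axis starts; x points into the rack: draw the plate out along -x. 104 mm between side walls (10 mm thick), back wall at x = +70, clear plastic roof 58 to 64 mm above the table; walls and roof end at x = -32 mm. The hub is clear of the roof once its axis is at x below -50 mm.
- phone: Phone lying flat, 150 x 72 x 9 mm, beyond the work; origin at the centre of its underside. To be left alone.
- scissors: Scissors with red handles lying flat, about 145 mm long, 8 mm thick, in front of the robot; origin at the pivot. To be left alone.
- flask: Upright black flask, 68 mm in diameter, 190 mm high, out to the left; origin at its foot. To be left alone.
- tray: White open tray, 120 x 90 x 30 mm, out to the right; origin at the centre of its underside. To be left alone.
Not all that is in view belongs to the job. What is shaped like the plate but blue or yellow is not meant. What is shaped like the rack but red is not meant.

How it is judged (in metres and radians):
On the way:
1. the plate lies flat on the table, hub out from under the rack's roof, and has been let go (x of plate_hub in the frame of rack below -0.05 m and height (world z) of plate_hub below 0.032 m and angle between plate_hub's own z axis and vertical below 0.05 rad and contact force between the fingers and plate below 0.1 N), for 0.2 s.
At the end, for the whole second after the job is handed in: The plate sits on the stand's bed over shaft and pin: hub axis within 3 mm of the shaft's, slot within 4 mm of the pin, no more than 2.5 mm above the bed, tilted less than 0.03 rad, and let go (horizontal distance between plate_hub and stand_seat below 0.003 m and horizontal distance between plate_slot and stand_pin below 0.004 m and z of plate_hub in the frame of stand_seat below 0.0305 m and angle between plate_hub's own z axis and vertical below 0.03 rad and contact force between the fingers and plate below 0.1 N); the robot touches nothing.
It fails at once if the phone was pushed more than 30 mm or knocked over (distance of phone from where it was at the start of the episode above 0.03 m or angle between phone's own z axis and vertical above 0.4 rad).
It fails at once if the scissors was pushed more than 30 mm or knocked over (distance of scissors from where it was at the start of the episode above 0.03 m or angle between scissors's own z axis and vertical above 0.4 rad).
It fails at once if the flask was pushed more than 30 mm or knocked over (distance of flask from where it was at the start of the episode above 0.03 m or angle between flask's own z axis and vertical above 0.4 rad).
It fails at once if the tray was pushed more than 30 mm or knocked over (distance of tray from where it was at the start of the episode above 0.03 m or angle between tray's own z axis and vertical above 0.4 rad).
It fails at once if the plate was dropped down the shaft (over 0.35 m/s while on it) (horizontal distance between plate_hub and stand_seat below 0.004 m and z of plate_hub in the frame of stand_seat below 0.084 m and linear speed of plate above 0.35 m/s).
It also fails if it takes over 64 s, if anything falls off the work surface, if the arm or the gripper's body presses on something with over 40 N, if the wrist force passes 120 N, or if a joint passes its speed limit or range.

## Working session

There is one attempt and no reset: what is moved stays moved. The work goes in short steps, each a Python script; the robot and the scene stay as the last script left them, time stands still between calls to the robot, and variables do not carry over. Pictures are saved under pics/ and viewed, and the job is handed in when it is done.

```bash
mkdir -p pics
cat > h.py <<'E'
import numpy as np, cv2
from station import r
def snap(n,f):
    s=r.snapshot(n); np.savez('pics/'+f+'.npz',**{k:np.array(v) for k,v in s.items()})
    cv2.imwrite('pics/'+f+'.png',cv2.cvtColor(s['frame'],cv2.COLOR_RGB2BGR)); return s
def load(f): return dict(np.load('pics/'+f+'.npz'))
def ray(s,uv):
    K=np.array([[s['fx'],0,s['cx']],[0,s['fy'],s['cy']],[0,0,1]],float)
    p=cv2.undistortPoints(np.array(uv,float).reshape(-1,1,2),K,np.array(s['dist_coeffs'],float)).reshape(-1,2)
    R=np.array(s['R']);t=np.array(s['t'])
    d=np.c_[p,np.ones(len(p))]@R
    return -R.T@t,d
def onz(s,uv,z):
    c,d=ray(s,uv); return c+d*((z-c[2])/d[:,2])[:,None]
def proj(s,X):
    K=np.array([[s['fx'],0,s['cx']],[0,s['fy'],s['cy']],[0,0,1]],float)
    return cv2.projectPoints(np.array(X,float).reshape(-1,1,3),cv2.Rodrigues(np.array(s['R']))[0],np.array(s['t'],float),K,np.array(s['dist_coeffs'],float))[0].reshape(-1,2)
def tri(obs):
    A=np.zeros((3,3));b=np.zeros(3);L=[]
    for s,uv in obs:
        c,d=ray(s,[uv]);d=d[0]/np.linalg.norm(d[0]);P=np.eye(3)-np.outer(d,d);A+=P;b+=P@c;L.append((c,P))
    X=np.linalg.solve(A,b); return X,[float(np.linalg.norm(P@(X-c))) for c,P in L]
E
python3 - <<'E'
from h import *
for n in('scene','top','wrist'):
    s=snap(n,n+'0'); print(n,s['fx'],-np.array(s['R']).T@np.array(s['t']),s['dist_coeffs'])
st=r.sense();print(st['orientation'],st['tcp_pos'],st['clock'],st['opening'],st['contact_force'])
E
```

```text
scene 386.9833035856232 [ 1.04018835 -0.44640209  0.92863984] [-0.10225158  0.          0.          0.          0.        ]
top 521.5401287929121 [ 0.39939722 -0.00979078  1.74900845] [0.02760536 0.         0.         0.         0.        ]
wrist 304.1727721468708 [0.14971968 0.58591997 0.38382775] [0.00818184 0.         0.         0.         0.        ]
[-1.79916322e+02 -3.51577594e-03  1.58869043e+02] [0.21631152 0.55970652 0.40377864] 0.15 0.08784084873891998 [ 1.30604139  0.0137717  -0.72591783]
```

View pics/top0.png

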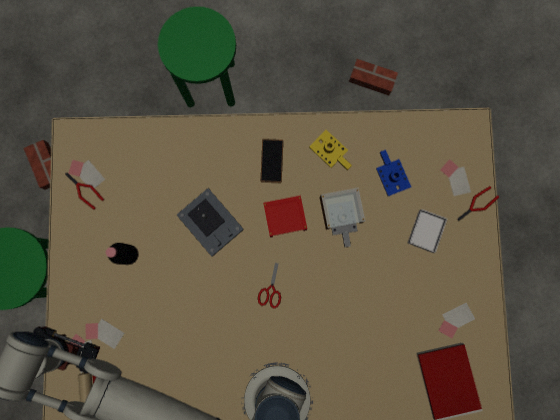

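View pics/scene0.png

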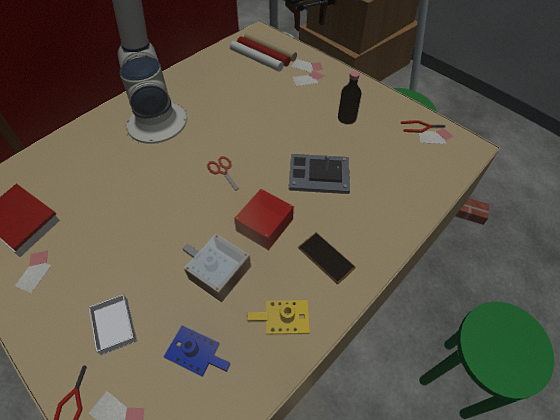

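View pics/wrist0.png

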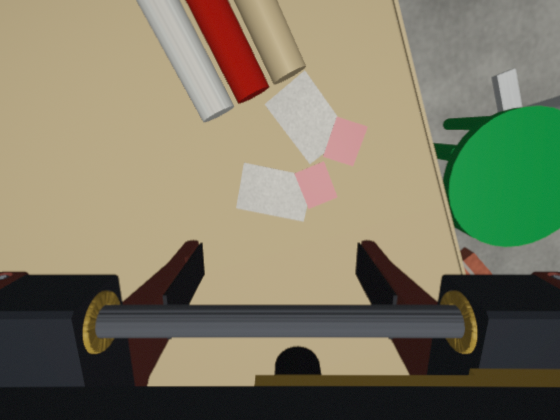

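The top view shows the candidates for the plate: the grey plate in the wooden/white rack with its tab at (347,238), the yellow plate at (330,148), and the blue plate at (394,175). For the rack they are the white one at (343,210) and the red one at (285,215). I choose the grey plate in the white rack. The stand is at (210,222), and next I check close crops.

Run:
```python
from h import *
a=cv2.imread('pics/top0.png')
c1=cv2.resize(a[175:260,300:385],None,fx=4.6,fy=4.6,interpolation=cv2.INTER_CUBIC)
c2=cv2.resize(a[180:265,168:253],None,fx=4.6,fy=4.6,interpolation=cv2.INTER_CUBIC)
cv2.imwrite('pics/crop1.png',np.clip(np.hstack([c1,c2])*1.5,0,255).astype('uint8'))
s=load('top0')
print(onz(s,[(347,243),(343,210),(210,222),(271,290),(272,160)],0.0).round(3))
```

```text
[[ 0.499 -0.246  0.   ]
 [ 0.61  -0.236  0.   ]
 [ 0.58   0.213  0.   ]
 [ 0.349  0.012  0.   ]
 [ 0.788 -0.001  0.   ]]
```

View pics/crop1.png

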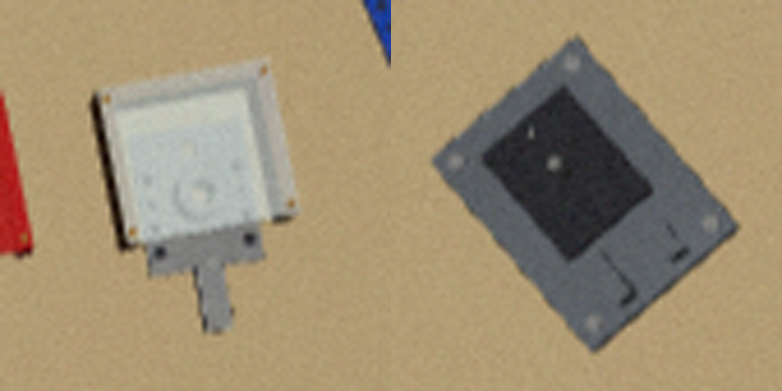

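The crop confirms it: the steel plate lies under the clear roof of the pale wooden rack, hub at about (343,218) and tab end at (347,246) in the top image. On the stand, the shaft is at about (203,215), the pin is to its upper left and the cheeks are to its lower right. Now I bring the wrist camera over both.

```bash
cat >> h.py <<'E'
from scipy.spatial.transform import Rotation as Ro
def rot(rpy): return Ro.from_euler('xyz',rpy,degrees=True).as_matrix()
E
python3 - <<'E'
from h import *
s=load('wrist0'); st=r.sense(); T=rot(st['orientation']); R=s['R'];c=-R.T@s['t']
print(T.T@(c-st['tcp_pos']), (R@T).round(3))
def go(p,yaw):
    r.reach(p,[180,0,yaw]); st=r.sense(); print(st['clock'],st['tcp_pos'],st['orientation'],st['joints'])
# camera toward base: tool +x = -x world
for n,(p,y) in {'rA':([0.56,-0.235,0.36],-172),'rB':([0.50,-0.225,0.36],-172)}.items():
    try: go(p,y); s=snap('wrist',n)
    except r.IKError as e: print(n,e)
E
```

```text
[0.07156287 0.00047355 0.01995461] [[-0.     1.    -0.001]
 [-0.965 -0.    -0.264]
 [-0.264  0.001  0.965]]
3.1917 [ 0.56026446 -0.2343572   0.36007332] [ 1.79996256e+02  1.03039125e-02 -1.71945621e+02] [-2.59112642e+01  6.08371307e+00  7.41021578e+01  8.99360026e-03
  9.98076752e+01 -1.23964111e+02]
3.5917 [ 0.49949447 -0.22452204  0.36069358] [-1.79953143e+02  7.84170706e-02 -1.71990332e+02] [-2.77657468e+01 -3.15863564e+00  8.34367249e+01  7.93933484e-03
  9.96308965e+01 -1.25774049e+02]
```

Run:
```python
from h import *
a=np.hstack([cv2.imread('pics/rA.png'),cv2.imread('pics/rB.png')]);a=np.clip(a.astype(float)*1.4,0,255).astype('uint8')
cv2.imwrite('pics/rAB.png',cv2.resize(a,(800,300)))
```

```text
(no output)
```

View pics/rAB.png

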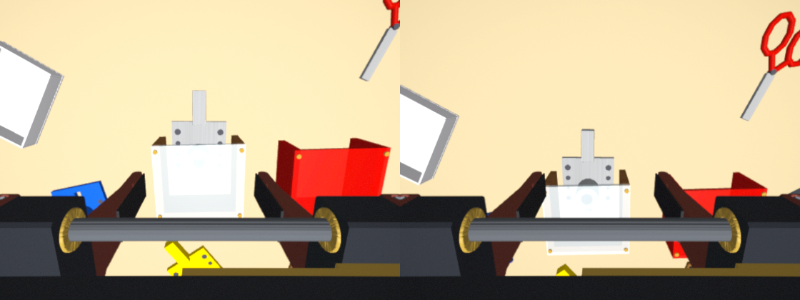

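The tab is in clear view, at about (279,145) in rA and (262,200) in rB at full resolution, with the rack roof behind it. Next I crop to pick corners.

Run:
```python
from h import *
A=cv2.imread('pics/rA.png')[115:315,200:350]; B=cv2.imread('pics/rB.png')[170:370,190:340]
cv2.imwrite('pics/rc.png',np.hstack([cv2.resize(x,None,fx=2.66,fy=2.66,interpolation=cv2.INTER_CUBIC) for x in(A,B)]))
```

```text
(no output)
```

View pics/rc.png

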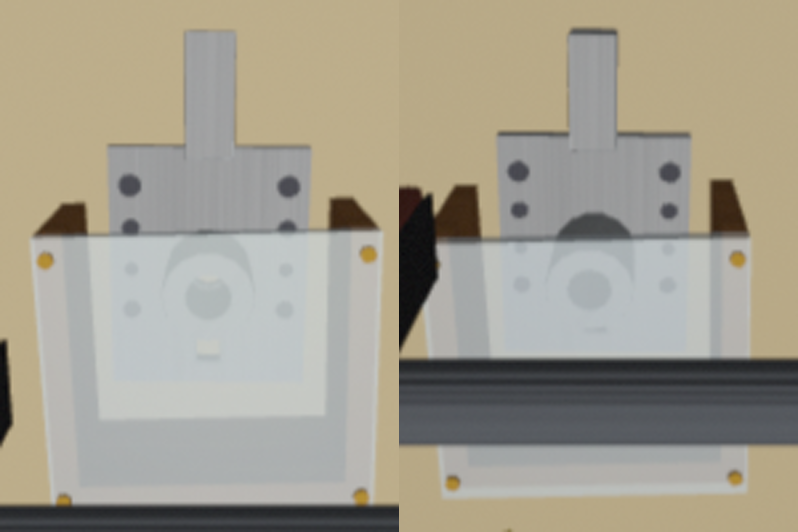

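Run:
```python
from h import *
A,B=load('rA'),load('rB')
fa=lambda p:(p[0]/2.66+200-.3,p[1]/2.66+115-.3); fb=lambda p:((p[0]-399)/2.66+190-.3,p[1]/2.66+170-.3)
P={'tabL':((184,30),(570,34)),'tabR':((236,30),(617,34)),'plL':((107,146),(499,135)),'plR':((311,146),(690,135)),'holeL':((129,186),(517,172)),'holeR':((288,186),(669,172)),'screwR':((368,253),(737,258)),'screwBR':((360,497),(735,478)),'screwBL':((64,502),(452,482))}
for k,(a,b) in P.items():
    X,e=tri([(A,fa(a)),(B,fb(b))]);print(k,X.round(4),np.round(e,4))
f=onz(A,[fa((33,236)),fa((382,230))],.064);print('roof front',f.round(4),'mid',f.mean(0),'w',np.linalg.norm(f[0]-f[1]),'yaw',np.degrees(np.arctan2(-(f[1]-f[0])[0],(f[1]-f[0])[1])))
t=onz(A,[fa((184,30)),fa((236,30))],.016)
j=onz(A,[fa((187,158)),fa((235,158))],.016);print(t.mean(0),j.mean(0),np.linalg.norm(t.mean(0)-j.mean(0)),np.linalg.norm(t[0]-t[1]))
p=onz(A,[fa((107,146)),fa((311,146))],.008);print('plate edge',p.mean(0),np.linalg.norm(p[0]-p[1]),np.degrees(np.arctan2(-(p[1]-p[0])[0],(p[1]-p[0])[1])))
d=j.mean(0)-t.mean(0);print('tab yaw',np.degrees(np.arctan2(d[1],d[0])))
```

```text
tabL [ 0.4889 -0.2544  0.0152] [0.0006 0.0006]
tabR [ 0.4861 -0.235   0.0167] [0.0002 0.0002]
plL [ 0.5391 -0.2803  0.0049] [0.0006 0.0006]
plR [ 0.5269 -0.1978  0.0076] [0.0001 0.0001]
holeL [ 0.5537 -0.2698  0.0084] [0.0001 0.0001]
holeR [ 0.5445 -0.2044  0.0085] [0. 0.]
screwR [ 0.5547 -0.1794  0.0652] [0. 0.]
screwBR [ 0.6512 -0.1635  0.0638] [0.0001 0.0001]
screwBL [ 0.6695 -0.2766  0.0633] [0.0002 0.0002]
roof front [[ 0.5654 -0.2968  0.064 ]
 [ 0.5461 -0.1758  0.064 ]] mid [ 0.55574778 -0.23631138  0.064     ] w 0.12249390965335187 yaw 9.047734995280152
[ 0.48742194 -0.24507861  0.016     ] [ 0.53634911 -0.23779597  0.016     ] 0.04946619038971841 0.020045465228933818
plate edge [ 0.53273669 -0.23913512  0.008     ] 0.08366162559381173 8.041117736855107
tab yaw 8.466120486595894
```

Triangulated heights agree with the text: tab top about 16 mm, roof about 64 mm. The rack's yaw is about 9.0°, the plate's about 8.2°, and the hub is at about (0.584,-0.231). Now I grasp the tab and draw the plate out.

Run:
```python
from h import *
def pr(m):
    st=r.sense();print(m,round(st['clock'],2),np.round(st['tcp_pos'],4),np.round(st['orientation'],2),np.round(st['contact_force'],2),round(st['opening'],4))
o=[180,0,-171.8]
r.reach([.5052,-.2425,.26],o); pr('above')
r.servo_line([.5052,-.2425,.186],speed=.1); pr('down')
r.grab(40); pr('grab')
if .015<r.sense()['opening']<.025:
    d=np.array([np.cos(np.radians(9.05)),np.sin(np.radians(9.05)),0])
    r.servo_line(np.array([.5052,-.2425,.186])-.088*d,speed=.06); pr('pulled')
    s=snap('wrist','p1')
```

```text
above 4.13 [ 0.5057 -0.2425  0.26  ] [ 1.7994e+02 -6.0000e-02 -1.7179e+02] [ 0.98 -0.38  0.7 ] 0.0881
down 5.03 [ 0.5055 -0.2426  0.1869] [-1.7996e+02  6.0000e-02 -1.7180e+02] [-0.64 -0.55  0.08] 0.0877
grab 6.08 [ 0.5052 -0.2427  0.186 ] [-179.98    0.   -171.82] [ 1.76 -0.23 -0.78] 0.0196
pulled 7.69 [ 0.4183 -0.2564  0.186 ] [ 1.7999e+02 -5.0000e-02 -1.7179e+02] [-1.5  -0.59 -0.73] 0.0195
```

Run:
```python
from h import *
def pr(m):
    st=r.sense();print(m,round(st['clock'],2),np.round(st['tcp_pos'],4),np.round(st['orientation'],2),np.round(st['contact_force'],2),round(st['opening'],4))
r.let_go(); r.wait(.3); pr('open')
p=r.sense()['tcp_pos']
r.servo_line([p[0],p[1],.29],speed=.15)
for n,p,y in [('hA',[.53,-.241,.34],-171.8),('hB',[.57,-.235,.34],-171.8),('hC',[.465,-.25,.34],8.2)]:
    r.reach(p,[180,0,y]); r.wait(.3); pr(n); snap('wrist',n)
I=[cv2.imread(f'pics/{n}.png') for n in('hA','hB','hC')]
cv2.imwrite('pics/habc.png',cv2.resize(np.hstack(I),(800,200),interpolation=cv2.INTER_AREA))
```

```text
open 9.18 [ 0.4183 -0.2564  0.186 ] [-180.    -0.  -171.8] [ 0.67 -0.84  0.08] 0.0876
hA 10.88 [ 0.5291 -0.2413  0.3396] [ 1.7998e+02 -3.0000e-02 -1.7186e+02] [ 1.01  0.22 -0.07] 0.0877
hB 11.51 [ 0.5694 -0.2352  0.3403] [-1.7998e+02  1.0000e-02 -1.7184e+02] [-0.27 -0.12  0.16] 0.0878
hC 14.42 [ 0.465 -0.25   0.34 ] [180.     0.     8.21] [ 0.57 -0.75  0.12] 0.088
```

View pics/habc.png

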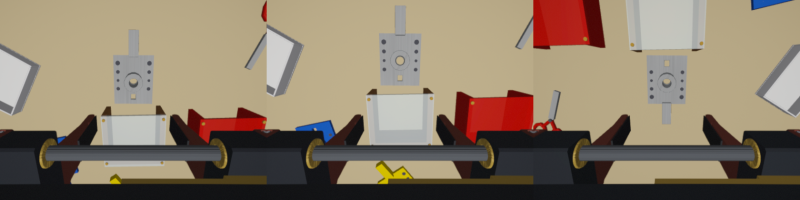

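All three views show the plate fully out of the rack: hub at about (280,172), (279,126) and (281,178), the slot toward the rack.

Run:
```python
from h import *
C={'hA':(230,60),'hB':(230,10),'hC':(235,110)}
cv2.imwrite('pics/hcc.png',np.hstack([cv2.resize(cv2.imread(f'pics/{n}.png')[y:y+160,x:x+95],None,fx=2.8,fy=2.8,interpolation=cv2.INTER_CUBIC) for n,(x,y) in C.items()]))
```

```text
(no output)
```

View pics/hcc.png

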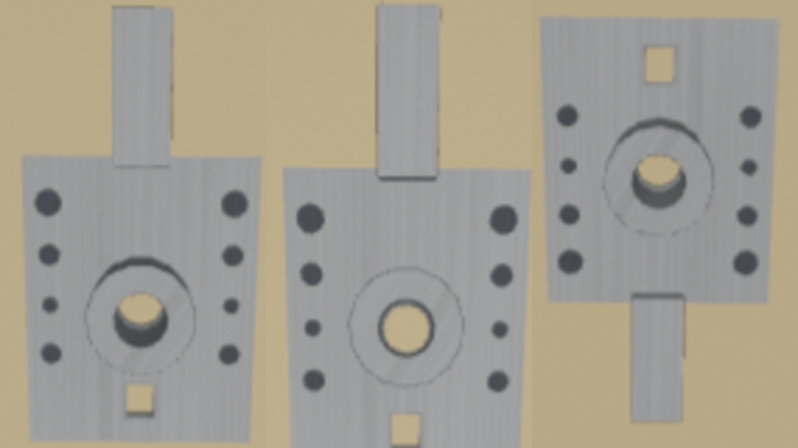

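```bash
cat >> h.py <<'E'
def blob(s,seed,rad=40,darkthr=95,satthr=45):
    f=s['frame'];hsv=cv2.cvtColor(f,cv2.COLOR_RGB2HSV)
    m=((hsv[...,1]>satthr)|(hsv[...,2]<darkthr)).astype('uint8')
    k=np.zeros_like(m);cv2.circle(k,(int(seed[0]),int(seed[1])),rad,1,-1);m&=k
    n,l,stt,_=cv2.connectedComponentsWithStats(m,connectivity=4)
    i=l[int(seed[1]),int(seed[0])]
    c=max(cv2.findContours((l==i).astype('uint8'),cv2.RETR_EXTERNAL,cv2.CHAIN_APPROX_NONE)[0],key=cv2.contourArea)
    hull=cv2.convexHull(c); e=cv2.fitEllipse(c); return e,cv2.contourArea(c),cv2.moments(c)
E
python3 - <<'E'
from h import *
C={'hA':(230,60),'hB':(230,10),'hC':(235,110)}
S={k:load(k) for k in C}
seeds={'hA':(140,305),'hB':(405-266,328),'hC':(658-532,172)}
slot={'hA':(140,398),'hB':(405-266,428),'hC':(659-532,65)}
bc={}
for k in C:
    f=lambda p:(p[0]/2.8+C[k][0],p[1]/2.8+C[k][1])
    e,a,m=blob(S[k],f(seeds[k]),18); bc[k]=e[0]
    e2,a2,m2=blob(S[k],f(slot[k]),12)
    sc=(m2['m10']/m2['m00'],m2['m01']/m2['m00'])
    print(k,np.round(e[0],2),np.round(e[1],2),a,'z48',onz(S[k],[e[0]],.048)[0].round(4),'slot',np.round(sc,1),a2,onz(S[k],[sc],.006)[0].round(4))
print(tri([(S['hA'],bc['hA']),(S['hB'],bc['hB'])]),tri([(S[k],bc[k]) for k in C]))
# orientation: bolt holes
g=lambda k,p:(p[0]/2.8+C[k][0]-.3,p[1]/2.8+C[k][1]-.3)
H={'hA':[(48,202),(235,204),(51,353),(229,354)],'hB':[(310-266,218),(503-266,219),(314-266,380),(497-266,381)],'hC':[(745-532,263),(570-532,262),(750-532,117),(567-532,116)]}
for k in H:
    q=onz(S[k],[g(k,p) for p in H[k]],.008); d1=q[1]-q[0];d2=q[3]-q[2];d3=q[2]-q[0];d4=q[3]-q[1]
    print(k,[round(float(np.degrees(np.arctan2(-d[0],d[1]))),2) for d in(d1,d2)],[round(float(np.degrees(np.arctan2(d[1],d[0]))),2) for d in(d3,d4)],np.linalg.norm(d1).round(4),np.linalg.norm(d3).round(4), q.mean(0).round(4))
X=onz(S['hC'],[g('hC',p) for p in [(632,296),(684,296)]],.016) if 0 else None
E
```

```text
hA [279.81 169.94] [ 9.97 13.75] 105.5 z48 [ 0.4937 -0.2457  0.048 ] slot [279.4 202. ] 70.5 [ 0.5328 -0.2404  0.006 ]
hB [279.64 127.06] [14.88 15.61] 180.0 z48 [ 0.4977 -0.2451  0.048 ] slot [279.4 162.9] 87.0 [ 0.5327 -0.2404  0.006 ]
hC [279.83 170.41] [ 9.43 13.85] 100.5 z48 [ 0.5014 -0.2445  0.048 ] slot [280.  132.5] 88.0 [ 0.5334 -0.2401  0.006 ]
(array([ 0.49758263, -0.2450804 ,  0.01785901]), [2.3949012284910164e-05, 2.394901228493184e-05]) (array([ 0.49753365, -0.2450861 ,  0.0184287 ]), [3.334704195138907e-05, 5.760051291217621e-05, 2.6911048466949672e-05])
hA [7.54, 7.79] [7.67, 7.47] 0.0662 0.0541 [ 0.4886 -0.2462  0.008 ]
hB [7.88, 7.85] [7.94, 7.64] 0.066 0.0541 [ 0.4885 -0.2463  0.008 ]
hC [7.87, 7.89] [7.85, 7.78] 0.066 0.0541 [ 0.4884 -0.2463  0.008 ]
```

Hole and slot positions agree within about 0.5 mm between the opposite camera yaws, which gives hub (0.4976,-0.2452) and yaw 7.75°. The bore-rim fits in hA and hC only caught part of the bore, so I don't use them. Next I look at the stand from two opposite yaws.

Run:
```python
from h import *
s=load('top0'); X=onz(s,[(203.7,215.4)],.088)[0]; print(X)
def pr(m):
    st=r.sense();print(m,round(st['clock'],2),np.round(st['tcp_pos'],4),np.round(st['orientation'],2),np.round(st['joints'],1))
d=np.array([np.cos(np.radians(40)),np.sin(np.radians(40))])
for n,off,y in [('sA',-.03,40),('sB',.03,-140),('sC',.07,-140)]:
    try:
        r.reach([*(X[:2]+off*d),.36],[180,0,y]); r.wait(.3); pr(n); snap('wrist',n)
    except r.IKError as e: print(n,'ik',e)
I=[cv2.imread(f'pics/{n}.png') for n in('sA','sB','sC')]
cv2.imwrite('pics/sabc.png',cv2.resize(np.hstack(I),(800,200),interpolation=cv2.INTER_AREA))
```

```text
[0.59253863 0.2218263  0.088     ]
sA 16.47 [0.5697 0.2019 0.36  ] [180.    -0.    39.93] [16.3  5.6 74.6 -0.  99.8 66.4]
sB 19.44 [0.6155 0.2411 0.36  ] [-180.      0.   -140.01] [  18.4   14.5   64.7   -0.   100.8 -111.6]
sC 20.07 [0.6458 0.2664 0.3607] [-1.7998e+02  4.0000e-02 -1.4002e+02] [  19.6   20.6   57.3   -0.   102.  -110.4]
```

View pics/sabc.png

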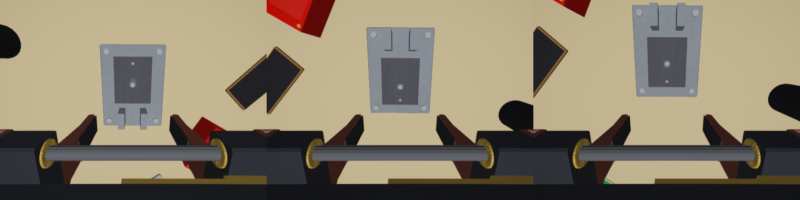

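Run:
```python
from h import *
C={'sA':(200,80),'sB':(200,50),'sC':(200,0)}
cv2.imwrite('pics/scc.png',np.hstack([cv2.resize(np.clip(cv2.imread(f'pics/{n}.png')[y:y+200,x:x+155]*1.0,0,255).astype('uint8'),None,fx=2.55/1.5*1.01,fy=2.55/1.5*1.01,interpolation=cv2.INTER_CUBIC) for n,(x,y) in C.items()]))
C={'sA':(250,115),'sB':(250,110),'sC':(250,70)}
print([cv2.imread(f'pics/{n}.png').shape for n in C])
cv2.imwrite('pics/scd.png',np.hstack([cv2.resize(np.clip(cv2.imread(f'pics/{n}.png')[y:y+110,x:x+60]*2.0,0,255).astype('uint8'),None,fx=4.4,fy=4.4,interpolation=cv2.INTER_CUBIC) for n,(x,y) in C.items()]))
s=load('top0');print('flask',onz(s,[(128,254)],0),onz(s,[(112,253)],.19))
```

```text
[(420, 560, 3), (420, 560, 3), (420, 560, 3)]
flask [[0.47863159 0.48781729 0.        ]] [[0.47411913 0.48136405 0.19      ]]
```

View pics/scc.png

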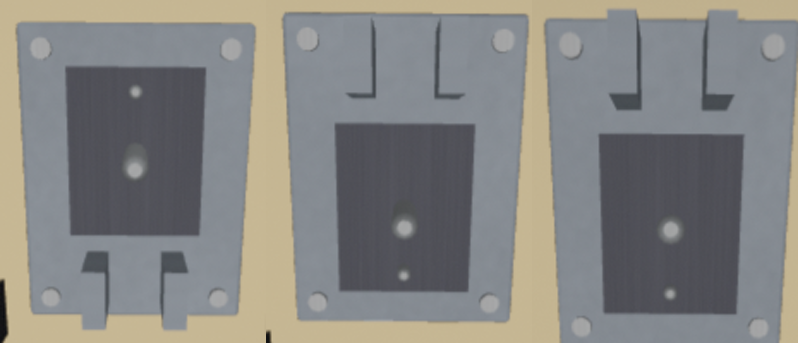

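View pics/scd.png

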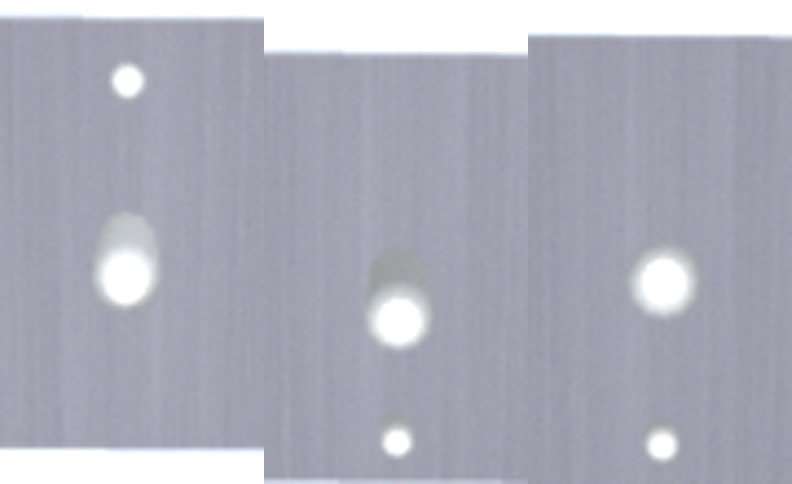

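Shaft tip (bright disc) and pin tip are clear in all three views, with the bed as a dark rectangle. I measure them by thresholding.

Run:
```python
from h import *
C={'sA':(250,115),'sB':(250,110),'sC':(250,70)}
sd={'sA':[(126,278),(127,81)],'sB':[(399-264,322),(397-264,442)],'sC':[(664-528,284),(661-528,445)]}
S={k:load(k) for k in C};sh={};pn={}
for k in C:
    g=cv2.cvtColor(S[k]['frame'],cv2.COLOR_RGB2GRAY).astype(float)
    out=[]
    for i,p in enumerate(sd[k]):
        u,v=p[0]/4.4+C[k][0],p[1]/4.4+C[k][1]; rr=8 if i==0 else 5
        if i==0:
            m=(g>150)
        else: m=(g>115)
        n,l,_,cen=cv2.connectedComponentsWithStats(m.astype('uint8'))
        L=l==l[int(v),int(u)]; yy,xx=np.nonzero(L); w=g[L]-100
        out.append((np.average(xx,weights=w),np.average(yy,weights=w)));print(k,i,L.sum(),np.round(out[-1],2),g[int(v),int(u)])
    sh[k],pn[k]=out
    a=onz(S[k],[sh[k]],.088)[0];b=onz(S[k],[pn[k]],.044)[0];d=(b-a)[:2]
    m=(g<100).astype('uint8');n,l,_,_=cv2.connectedComponentsWithStats(m);i=l[int(sh[k][1])+(12),int(sh[k][0])+15]
    c=max(cv2.findContours((l==i).astype('uint8'),cv2.RETR_EXTERNAL,cv2.CHAIN_APPROX_NONE)[0],key=cv2.contourArea)
    q=cv2.approxPolyDP(cv2.convexHull(c),6,True).reshape(-1,2)
    Q=onz(S[k],q,.03)
    print(k,a.round(4),b.round(4),np.hypot(*d).round(4),np.degrees(np.arctan2(d[1],d[0])).round(2),'bed',len(q),Q[:,:2].mean(0).round(4),[ (np.hypot(*e).round(4),np.degrees(np.arctan2(e[1],e[0])).round(2)) for e in (np.roll(Q,-1,0)-Q)[:,:2]])
print(tri([(S[k],sh[k]) for k in C]));print(tri([(S[k],pn[k]) for k in C]))
```

```text
sA 0 47 [278.21 178.57] 166.0
sA 1 30 [278.51 133.06] 163.0
sA [0.5941 0.2237 0.088 ] [0.6219 0.2468 0.044 ] 0.0362 39.72 bed 4 [0.5936 0.2236] [(np.float64(0.0975), np.float64(-140.6)), (np.float64(0.0785), np.float64(129.93)), (np.float64(0.0975), np.float64(39.73)), (np.float64(0.0791), np.float64(-50.07))]
sB 0 50 [280.24 182.25] 165.0
sB 1 23 [279.82 210.14] 163.0
sB [0.5939 0.2236 0.088 ] [0.6217 0.2465 0.044 ] 0.036 39.51 bed 4 [0.594  0.2235] [(np.float64(0.0969), np.float64(40.13)), (np.float64(0.0787), np.float64(-50.02)), (np.float64(0.0969), np.float64(-140.12)), (np.float64(0.0783), np.float64(129.98))]
sC 0 53 [280.45 133.43] 162.0
sC 1 23 [280.03 170.84] 160.0
sC [0.594  0.2237 0.088 ] [0.6218 0.2466 0.044 ] 0.0361 39.55 bed 4 [0.5939 0.2236] [(np.float64(0.0982), np.float64(39.72)), (np.float64(0.0784), np.float64(-50.79)), (np.float64(0.0981), np.float64(-140.28)), (np.float64(0.0784), np.float64(129.33))]
(array([0.59400774, 0.22366186, 0.08754211]), [3.6013507746535696e-05, 2.6469833883691322e-05, 9.651636411433951e-06])
(array([0.62193398, 0.24676089, 0.04279597]), [4.53089181093111e-05, 2.666506419913309e-05, 2.8813436556825927e-05])
```

The shaft is at (0.5940,0.2237), yaw 39.7°, tip at 87.5 mm, and all views agree within 0.2 mm. Now I grasp the hub, lift, and look.

```bash
cat >> h.py <<'E'
def pr(m):
    st=r.sense();print(m,round(st['clock'],2),np.round(st['tcp_pos'],4),np.round(st['orientation'],2),np.round(st['contact_force'],2),np.round(st['torque'],2),round(st['opening'],4))
E
python3 - <<'E'
from h import *
o=[180,0,-172.25]
r.reach([.4976,-.2452,.30],o); r.wait(.2)
r.servo_line([.4976,-.2452,.196],speed=.1); r.wait(.2); pr('down')
r.grab(60); r.wait(.2); pr('grab'); snap('wrist','g0')
if .03<r.sense()['opening']<.042:
    r.servo_line([.4976,-.2452,.216],speed=.04); r.wait(.2); pr('lift')
    snap('wrist','g1');snap('scene','g1s')
I=[cv2.imread(f'pics/{n}.png') for n in('g0','g1')]
cv2.imwrite('pics/g.png',cv2.resize(np.hstack(I),(800,300),interpolation=cv2.INTER_AREA))
E
```

```text
down 23.66 [ 0.4978 -0.2453  0.1967] [-1.7996e+02  5.0000e-02 -1.7225e+02] [-0.14  0.6  -0.18] [0.05 0.06 0.03] 0.0881
grab 24.73 [ 0.4976 -0.2453  0.196 ] [-179.99    0.   -172.25] [-0.1  -1.23 -0.18] [-0.01 -0.01 -0.04] 0.0343
lift 25.62 [ 0.4975 -0.2451  0.2156] [ 1.7998e+02 -3.0000e-02 -1.7225e+02] [ 0.34  0.23 -5.29] [-0.03 -0.05  0.04] 0.034
```

View pics/g.png

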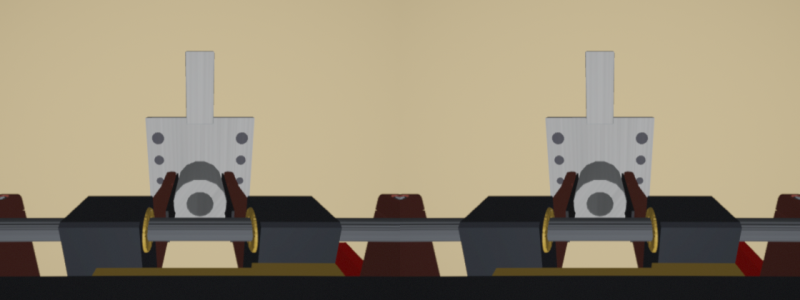

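Both frames look alike, with the plate held level and the tab at about (280,110) full-resolution. Now a numeric check of the plate pose in the hand.

```bash
cat >> h.py <<'E'
def holes(k,shift=(0,0)):
    s=load(k);g=cv2.cvtColor(s['frame'],cv2.COLOR_RGB2GRAY)
    out=[]
    for p in [(158,138),(242,138),(159,160),(241,160)]:
        u,v=int(p[0]*1.4+shift[0]),int(p[1]*1.4+shift[1])
        w=g[v-13:v+14,u-13:u+14].astype(float); m=(w<110)
        n,l,_,c=cv2.connectedComponentsWithStats(m.astype('uint8')); i=l[13,13]
        out.append((c[i][0]+u-13,c[i][1]+v-13))
    t=g[60:100,255:305]; 
    rows=np.arange(85,150,5);ed=[]
    for y in rows:
        d=np.diff(s['frame'][y,240:320,2].astype(float)-s['frame'][y,240:320,0]); ed.append((240.5+np.argmax(d),240.5+np.argmin(d)))
    return s,np.array(out),np.c_[np.mean(ed,1),rows]
E
python3 - <<'E'
from h import *
for k,zu in(('g0',0),('g1',.0196)):
    s,h,t=holes(k); q=onz(s,h,zu+.008); print(k,h.round(1).tolist(),q.mean(0).round(4),np.linalg.norm(q[1]-q[0]).round(4),np.linalg.norm(q[2]-q[0]).round(4))
    d=q[1]-q[0];print(np.degrees(np.arctan2(-d[0],d[1])))
    T=onz(s,t,zu+.016);v=np.polyfit(T[:,0],T[:,1],1);print('tabyaw',np.degrees(np.arctan(v[0])))
    d=q.mean(0)[:2]; 
    # residual wrt far (hB) prediction
# reference hub->hole-pair centre from hB: holes avg x offset
S=load('hB');C=(230,10);q=onz(S,[((p[0])/2.8+C[0]-.3,p[1]/2.8+C[1]-.3) for p in[(44,218),(237,219),(45,274),(235,275)]],.008);print('hB same holes',q.mean(0).round(4),np.linalg.norm(q[2]-q[0]))
E
```

```text
g0 [[220.6, 193.1], [338.2, 193.0], [222.4, 223.7], [336.5, 223.6]] [ 0.4707 -0.2487  0.008 ] 0.0662 0.018
7.781265416863854
tabyaw 7.402352746260859
g1 [[220.6, 193.2], [338.2, 193.1], [222.4, 223.7], [336.5, 223.6]] [ 0.4705 -0.2485  0.0276] 0.0663 0.018
7.789485084186243
tabyaw 7.407054089812834
hB same holes [ 0.4707 -0.2488  0.008 ] 0.01810176916543764
```

The plate sits in the hand untilted, with 0.0° yaw change. Now I carry it over the shaft.

Run:
```python
from h import *
r.servo_line([.4976,-.2452,.325],speed=.15)
r.servo_line([.594,.2237,.325],[180,0,-140.3],speed=.2); r.wait(.3); pr('over')
r.servo_line([.594,.2237,.292],speed=.05); r.wait(.2); pr('above tip')
snap('wrist','q0');snap('top','q0t');snap('scene','q0s')
A=cv2.imread('pics/q0.png');B=cv2.imread('pics/q0s.png')[100:240,250:390]
cv2.imwrite('pics/q.png',np.hstack([cv2.resize(A,(400,300)),cv2.resize(B,(300,300))]))
```

```text
over 29.44 [0.594  0.2235 0.3251] [-180.      0.   -140.32] [-0.79  1.   -4.33] [ 0.11 -0.03  0.02] 0.0342
above tip 30.45 [0.5941 0.2237 0.2926] [-1.7998e+02  5.0000e-02 -1.4030e+02] [-0.18 -0.25 -4.42] [0.09 0.02 0.03] 0.0346
```

View pics/q.png

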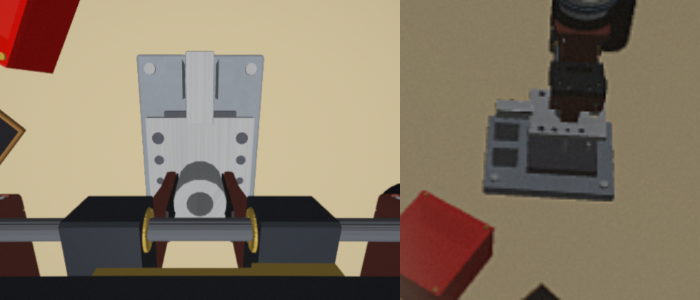

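The tab is centred over the cheek gap at (200,100) in the left panel, and the plate is level above the stand. I lower it in steps and watch the force.

Run:
```python
from h import *
f0=np.array(r.sense()['contact_force'])
zs=list(np.arange(.286,.2295,-.006))+[.2285,.2275,.2270,.2265,.2260,.2255]
for z in zs:
    r.servo_line([.594,.2237,z],speed=.04); 
    st=r.sense(); f=np.array(st['contact_force'])-f0
    print(round(z,4),np.round(st['tcp_pos'],4),f.round(1),np.round(st['torque'],2),round(st['clock'],1))
    if np.linalg.norm(f)>7: print('stop');break
r.wait(.2);pr('end');snap('wrist','q1')
```

```text
0.286 [0.5939 0.2236 0.2852] [0.3 0.1 0.1] [0.09 0.02 0.  ] 30.9
0.28 [0.5939 0.2237 0.2794] [-0.2  0.8  0.8] [ 0.08 -0.04 -0.03] 31.2
0.274 [0.5939 0.2237 0.2734] [ 0.4 -0.2  1.2] [ 0.07 -0.03  0.02] 31.5
0.268 [0.5939 0.2237 0.2674] [0.2 1.6 1. ] [ 0.06 -0.02  0.02] 31.8
0.262 [0.5939 0.2237 0.2614] [-0.3 -0.8  0.5] [ 0.07 -0.02  0.02] 32.1
0.256 [0.5939 0.2237 0.2554] [-0.9  0.5 -0. ] [ 0.16 -0.03  0.03] 32.4
0.25 [0.5939 0.2237 0.2494] [ 0.6  0.4 -0.5] [ 0.09 -0.01  0.  ] 32.7
0.244 [0.5939 0.2236 0.2434] [-1.6  0.5  0.7] [ 0.09 -0.05  0.03] 33.0
0.238 [0.5939 0.2236 0.2374] [0.6 0.3 0.1] [ 0.15 -0.03  0.02] 33.3
0.232 [0.5939 0.2236 0.2314] [0.2 1.6 1. ] [ 0.06 -0.02 -0.01] 33.6
0.2285 [0.5939 0.2237 0.2281] [-0.2  0.1  0.7] [ 0.07 -0.03 -0.02] 33.9
0.2275 [0.594  0.2237 0.2275] [-0.5  0.9  0.7] [ 0.1  -0.04 -0.01] 34.1
0.227 [0.594  0.2237 0.227 ] [-0.2  0.2  0.2] [ 0.11 -0.05  0.09] 34.4
0.2265 [0.594  0.2237 0.2264] [-0.1 -0.1  0.6] [ 0.09 -0.04  0.02] 34.6
0.226 [0.594  0.2237 0.226 ] [-0.3  1.8  0.7] [ 0.12 -0.02  0.01] 34.9
0.2255 [0.594  0.2237 0.226 ] [-0.9  0.2  4.7] [-0.01  0.28  0.03] 35.1
end 35.3 [0.594  0.2237 0.226 ] [-1.7999e+02  2.0000e-02 -1.4030e+02] [-2.97 -0.46  0.2 ] [-0.01  0.39  0.02] 0.0343
```

Bed contact came exactly at the expected height (TCP 0.226), where the weight went off the wrist. I release, back off and verify.

Run:
```python
from h import *
r.let_go(); r.wait(.3); pr('open')
r.servo_line([.594,.2237,.34],speed=.12)
d=np.array([np.cos(np.radians(39.7)),np.sin(np.radians(39.7))])
for n,o in(('eA',.03),('eB',.075)):
    r.reach([.594+o*d[0],.2237+o*d[1],.36],[180,0,-140.3]); r.wait(.3); pr(n); snap('wrist',n)
snap('top','eT');snap('scene','eS')
I=[cv2.imread(f'pics/{n}.png') for n in('eA','eB','eS')]
cv2.imwrite('pics/e.png',np.vstack([np.hstack([cv2.resize(i[0:260,180:380],(390,507)) for i in I[:2]])]))
```

```text
open 36.6 [0.594  0.2237 0.2255] [ 180.    -0.  -140.3] [-0.2   0.68 -0.61] [0.13 0.09 0.  ] 0.0878
eA 38.27 [0.6168 0.2425 0.3598] [ 1.8000e+02 -2.0000e-02 -1.4032e+02] [-0.09 -0.66 -0.14] [ 0.09  0.03 -0.06] 0.0881
eB 38.92 [0.6513 0.2711 0.3607] [-1.7998e+02  4.0000e-02 -1.4033e+02] [-0.48  0.48 -0.44] [ 0.06  0.05 -0.  ] 0.0879
```

View pics/e.png

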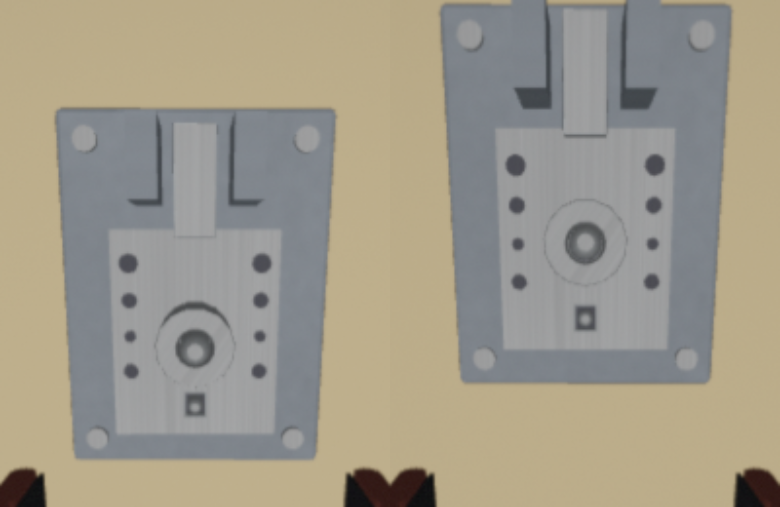

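View pics/eS.png

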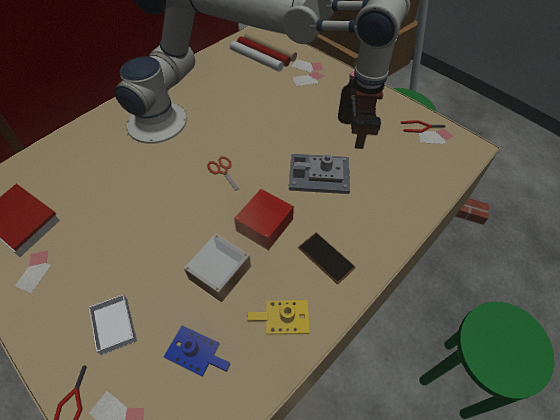

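The plate sits over shaft and pin, tab between the cheeks; the scene view shows the other objects where they were, with the flask hidden behind the gripper. I do a numeric check of height and centring, and check the flask in the top view.

Run:
```python
from h import *
A,B=load('eA'),load('eB')
fa=lambda p:(p[0]/1.95+180-.25,p[1]/1.95-.25); fb=lambda p:((p[0]-390)/1.95+180-.25,p[1]/1.95-.25)
X=[]
for a,b in [((128,263),(515.5,165)),((262,263),(655,165)),((131,371),(519,282)),((259,371),(651.5,282))]:
    x,e=tri([(A,fa(a)),(B,fb(b))]);X.append(x)
    print(x.round(4),np.round(e,4))
for s,f,P in((A,fa,[(128,263),(262,263),(131,371),(259,371)]),(B,fb,[(515.5,165),(655,165),(519,282),(651.5,282)])):
    q=onz(s,[f(p) for p in P],.038);d=q[1]-q[0];m=q.mean(0)[:2];u=np.array([np.cos(np.radians(39.7)),np.sin(np.radians(39.7))])
    print('yaw',np.degrees(np.arctan2(-d[0],d[1])).round(2),'hub est',(m+.0092*u).round(4))
a,b=cv2.imread('pics/top0.png'),cv2.imread('pics/eT.png')
d=(cv2.absdiff(a,b).max(2)>40).astype('uint8');d=cv2.morphologyEx(d,cv2.MORPH_OPEN,np.ones((3,3)))
n,l,s,c=cv2.connectedComponentsWithStats(d);print(s[1:][s[1:,4]>15].tolist())
cv2.imwrite('pics/eTc.png',b)
```

```text
[0.5875 0.1753 0.0371] [0. 0.]
[0.5451 0.2263 0.037 ] [0. 0.]
[0.6293 0.21   0.0371] [0. 0.]
[0.5869 0.2611 0.0371] [0. 0.]
yaw 39.67 hub est [0.5942 0.224 ]
yaw 39.67 hub est [0.5943 0.224 ]
[[137, 147, 70, 69, 1770], [199, 199, 24, 33, 307], [191, 201, 6, 8, 38], [188, 213, 5, 5, 17], [194, 213, 13, 23, 155], [151, 222, 17, 20, 137], [164, 246, 8, 15, 70], [203, 257, 54, 114, 757], [14, 327, 103, 93, 2761], [10, 340, 15, 10, 83], [0, 349, 22, 40, 631], [259, 364, 13, 17, 124], [120, 377, 48, 22, 335], [274, 376, 19, 7, 86], [268, 381, 14, 14, 136], [177, 384, 35, 15, 164], [255, 384, 19, 34, 428], [288, 386, 10, 7, 45], [0, 391, 6, 6, 29], [33, 396, 10, 6, 39], [303, 399, 9, 21, 113], [58, 400, 26, 14, 236], [182, 403, 26, 17, 224], [120, 405, 3, 7, 21], [84, 413, 6, 5, 26], [211, 415, 9, 5, 32]]
```

View pics/eTc.png

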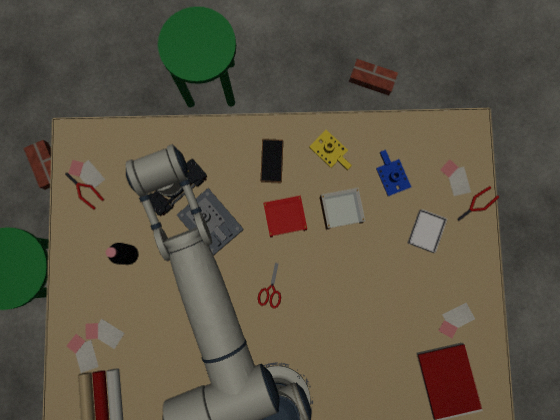

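The flask at (123,253), phone, scissors and tray are unmoved. The plate top is at 37 mm (nominal 38) and level, and the hub is within 0.5 mm of the shaft. I hand in.

```bash
python3 -c "
from h import *
r.hand_in(); pr('done')"
```

```text
the job is handed in; nothing more can be done
the job is handed in; nothing more can be done
```

The plate is seated on the stand and the job is handed in, at about 39 s on the robot's clock; the system gave no verdict.

**What I did:** I took the plate by its tab, drew it out until the hub axis was at about x = -91 mm in the rack's frame, and let go of it flat on the table. I then gripped it by the hub at 60 N and lowered it over the shaft in small force-checked steps. It went down freely and touched the bed at exactly the expected height, then I let go and backed off.

**Last checks:**

| Check | Result |
|---|---|
| Hub to shaft | about 0.4 mm |
| Plate yaw | 39.67°, stand 39.7° |
| Plate top height | 37.1 mm at all four holes, so level; 38 mm expected, within camera error |
| Pin | visible inside the slot |
| Tab | between the cheeks |
| Phone, scissors, flask, tray | unmoved in the top view |

**Failed or disagreed:** The bore-rim fit caught only part of the bore in two of three views, so I dropped it and located the hub from the third view, checked against the slot. The tab edge read 0.4° off the holes' yaw, and I used the holes.

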